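# Draw a piston from the sizing sleeve and hold it up on its side for a look at the seal

### The job

The seal of the white piston has settled in the sizing sleeve: slide the forked keeper fully back off the piston's shoulder, draw the piston straight up out of the sleeve by its stem, then turn it onto its side, about level, and hold it up there, about 25 cm above the table and clear of the fixture, so that the seal can be looked at. Finish while holding it still in the gripper; leave the keeper back, do not force the piston against the keeper or the sleeve, and do not shift the parts and tools lying around.

Things in the scene. Friction and masses are not known exactly. Their poses are not given: they have to be found in the camera images.
- sizing_fixture: Seal sizing fixture screwed to the table: aluminium plate (x -56 to 206, y -52 to 52 mm, 12 mm thick) with a round steel sleeve at one end and a slideway at the other (x 54 to 206, 60 mm wide, top 69 mm above the table; end stop 80 mm high). Origin: sleeve's axis at table height; x points from the sleeve to the slideway, z up.
- keeper (a joint): Travel of the keeper along the fixture's +x, m: 0 to 0.008 with its fork over the piston's shoulder, 0.085 fully back. 2.5 N friction, stays put. Steel fork plate 54 mm wide, underside 81 and top 89 mm above the table; two prongs straddle the stem (28 mm slot), 2 mm above the shoulder, so the piston cannot rise. Prong tips at fixture x -26 mm when 0, +59 mm when 0.085.
- keeper_grip (a point): Point on the axis of the keeper's upright turned grip post (diameter 20 mm, its top 18 mm above this point, the fork plate 22 mm below it), 111 mm above the table; moves with the keeper. At keeper 0 it lies at fixture x 82 mm, y 0.
- sleeve_mouth (a point): Centre of the sleeve's open top, 60 mm above the table. Sleeve: outer diameter 83 mm, bore 68.6 mm, 48 mm deep; the piston stands in it on the plate.
- piston_mid (a point): Centre of the white piston in the sleeve, 103 mm tall, 0.26 kg; z points along the stem, away from the seal. From its foot: black seal rim diameter 65 mm up to 5 mm, white body diameter 60 mm up to the shoulder at 67 mm, steel stem diameter 19 mm from 67 to 103 mm (15.5 to 51.5 mm beyond this point). In the sleeve its foot is 12 mm above the table, the stem's top 115 mm.
- spare_piston: A second piston of the same kind standing on its foot on the open table beside the fixture, not in a sleeve; origin at its underside. A bystander.
- loose_spring: Zinc compression spring, diameter 58 mm, 105 mm tall, standing; origin at its underside. A bystander.
- paste_tin: Flat round tin, diameter 70 mm, 28 mm tall; origin at its underside. A bystander.
- loose_disc: Turned steel disc with a bore, diameter 62 mm, 12 mm thick, lying flat; origin at its underside. A bystander.
- hex_key: Bent hex key 93 mm long, lying flat; origin at its underside. A bystander.
- screwdriver: Short black screwdriver 160 mm long, 25 mm thick, lying; origin at its underside. A bystander.
Things that resemble listed ones, but are neither listed nor needed, are in the scene too. Leave any pink or yellow look-alike of the part that bears piston_mid alone.

How it is judged:
By the outcome, as a careful person would: the job done as asked, in the order asked, and still so for the second after the job is handed in, while the arm keeps its last pose, push and grip.
It also fails if it takes over 48 s, if anything falls off the work surface, if the arm or the gripper's body presses on something with over 40 N, if the wrist force passes 120 N, or if a joint passes its speed limit or range.

### The arm

A 6-joint arm with a two-finger parallel gripper is mounted at the origin on a cart in front of the work surface, level with it; the furniture and walls round the work are solid. World frame = base frame: x ahead of the robot, y to its left, z up, the work surface at z = 0. Lengths are in m, angles in rad, forces in N, time in s.
With the tool pointing down it reaches from about 0.4 to 0.825 m from the base axis. Payload 7 kg.
Tool frame: the origin (TCP) lies at the centre of the arm's flange, where the gripper is bolted on; the fingertips stand 178 mm ahead of it and the grasp point (between the pads) lies 159 mm ahead of it; z points along the fingers, y is the direction in which the jaws open and shut (so a half turn about z gives the same grasp; the last joint's range is limited). The gripper opens to 88 mm and grips with 3 to 60 N. Pads are 19 mm wide; open, the fingers measure 130 mm over their backs; the gripper's body (78 mm by 193 mm) begins 47 mm behind the grasp point.
Start: joints at [1.525, 0.359, 0.012, 0, -1.224, -0.288], TCP at [0.221, 0.638, 0.405] pointing down, gripper open.
Joint ranges: [-3.07, 3.07], [-1.43, 2.12], [-1.02, 1.25], [-3.03, 1.67], [-3.05, -0], [-3.03, 3.03]. Speed limits (rad/s): [2.39, 2.39, 3.01, 3.14, 3.14, 3.14].

### API

Orientations are given as [roll, pitch, yaw] about the fixed x, y, z axes, in that order (R = Rz(yaw) Ry(pitch) Rx(roll)).
In Python, from station import * gives the robot as it stands.
- The arm moves only by the tool send_rows, never from a script. Its argument "motion" is a list of rows, each an object with "offset": the shift along the tool's x, y, z in cm, a list of three; "turn": the turn about the tool's z in degrees. In form: [{"offset": [x, y, z], "turn": turn}, ...]. A call has 1 to 8 rows; each row is the pose to reach, as a shift and turn from the pose commanded when the call began, along the tool's axes at that moment; what a row does not reach only later rows make up. A row lasts 1/10 s, in which the tool goes at most 50 mm and 8.59 degrees, less where a joint would pass 70% of its speed; a pose out of reach is approached as far as the arm can. A call with a gripper value outside its range is refused whole. "hand" is the opening, from -1 (shut) to 1 (fully open), set as the call begins (left out, the last holds). The fingers move at their own pace and stop on an object; "squeeze" is the grip in N (left out, the last holds). Time passes only in rows, so rows that repeat a pose let the fingers close. It gives the time, the measured TCP pose, the force and the opening at its end, in the units of the state.
- get_state(): the state, without advancing time (a new reading comes with each control period).
- grab_frame(name): name is "side" or "top" or "wrist"; returns a dict with "frame" (384x512x3 uint8, blue, green, red), "range_z" (384x512 float32, m along the optical axis (not along the pixel's ray), 0 where there is no reading), "vertical_fov" (degrees; the focal length in pixels is half the picture's height over the tangent of half this angle, whatever the lens; pixels are square), "cx", "cy" (the principal point, pixels), "k1" (the pictures are not rectified: a ray, as slopes to the right and down, at radius r is drawn at 1 + k1 r^2 times it, then the intrinsics apply), "cam_to_world" (4x4, takes a point from camera to world coordinates). Camera axes: x right, y up, looking along -z (the intrinsics and any distortion apply to the point x, -y, -z); pixel columns grow to the right and rows downward; lengths in m; the calibration is good to about 2 mm. A picture is of the moment at which its call begins.
- job_done(): hands the job in, once; it reports no verdict.
The state is a dict: "t": time; "q": joint angles; "qd": joint speeds; "joint_efforts": joint torques, N m; "eef_pos": TCP position; "ee_rot": TCP orientation; "force": force on the tool from outside, world axes, zero at the start; "moment": the same for the moment, N m; "width": finger opening in m.
Only numpy, scipy, OpenCV 4.12 (cv2) and the standard library are available. Lean on these libraries where they do the work, as an engineer would, in place of code of your own. Each camera call takes 0.05 s, during which the arm holds its last target. There are 200 camera calls.

## Working session

There is one attempt and no reset: what is moved stays moved. The work goes in short steps, Python scripts to look and compute and a tool call to move; the robot and the scene stay as the last step left them, time stands still between calls to the robot, and variables do not carry over. Pictures are saved under pics/ and viewed, about 8 in all and at most 12, crops included, and the job is handed in when it is done.

Besides the shell and the picture viewer there is one more tool, called after "Call:" in YAML: its name, and indented under it one key for each argument. send_rows: Moves the arm, as the interface text tells. Its arguments: {"type":"object","properties":{"motion":{"type":"array"},"hand":{"type":"number"},"squeeze":{"type":"number"}},"required":["motion"]}

```bash
mkdir -p pics; ls
cat > h.py <<'E'
from station import *
import numpy as np, cv2
from scipy.spatial.transform import Rotation as R
def K(f):
    h,w=f["range_z"].shape; fl=h/2/np.tan(np.radians(f["vertical_fov"])/2)
    return np.array([[fl,0,f["cx"]],[0,fl,f["cy"]],[0,0,1]]),np.array([f["k1"],0,0,0,0.])
def rays(f,uv):
    k,d=K(f); s=cv2.undistortPoints(np.array(uv,float).reshape(-1,1,2),k,d).reshape(-1,2)
    T=np.array(f["cam_to_world"]); dirs=np.c_[s[:,0],-s[:,1],-np.ones(len(s))]@T[:3,:3].T
    return T[:3,3],dirs
def plane(f,uv,z):
    o,d=rays(f,uv); return o+d*((z-o[2])/d[:,2])[:,None]
def cloud(f):
    h,w=f["range_z"].shape; v,u=np.mgrid[:h,:w]
    o,d=rays(f,np.c_[u.ravel(),v.ravel()]); 
    return (o+d*f["range_z"].reshape(-1,1)).reshape(h,w,3)
E
python3 - <<'E'
from h import *
import pickle
s=get_state();print({k:np.round(v,3) for k,v in s.items()})
for n in("side","top","wrist"):
    f=grab_frame(n);pickle.dump(f,open(n+"0.pkl","wb"));cv2.imwrite(f"pics/{n}0.png",f["frame"]);print(n,np.round(f["cam_to_world"],3).tolist(),f["vertical_fov"],f["k1"])
a=[cv2.imread(f"pics/{n}0.png") for n in("side","top")]
E
```

```text
pics
{'t': np.float64(0.0), 'q': array([ 1.525,  0.359,  0.011, -0.   , -1.224, -0.288]), 'qd': array([ 0.001,  0.001, -0.   , -0.001, -0.001, -0.002]), 'joint_efforts': array([ 0.0000e+00, -5.8272e+01,  2.9304e+01,  6.9970e+00,  7.0000e-03,
       -0.0000e+00]), 'eef_pos': array([0.221, 0.638, 0.404]), 'ee_rot': array([ 3.14 , -0.   , -0.334]), 'force': array([-0.063,  0.262,  0.154]), 'moment': array([ 0.015, -0.033, -0.013]), 'width': np.float64(0.088)}
side [[0.985, 0.063, -0.16, 0.378], [-0.172, 0.323, -0.93, -0.881], [-0.007, 0.944, 0.329, 0.403], [0.0, 0.0, 0.0, 1.0]] 49.09447442595803 -0.07032654708026476
top [[-0.004, 0.99, -0.14, 0.401], [-1.0, -0.008, -0.028, -0.035], [-0.029, 0.14, 0.99, 1.015], [0.0, 0.0, 0.0, 1.0]] 45.48101667221495 -0.03472687382683395
wrist [[-0.326, 0.913, 0.244, 0.286], [-0.945, -0.316, -0.082, 0.615], [0.002, -0.258, 0.966, 0.386], [0.0, 0.0, 0.0, 1.0]] 58.405296331403015 0.03520822349884252
```

View pics/top0.png

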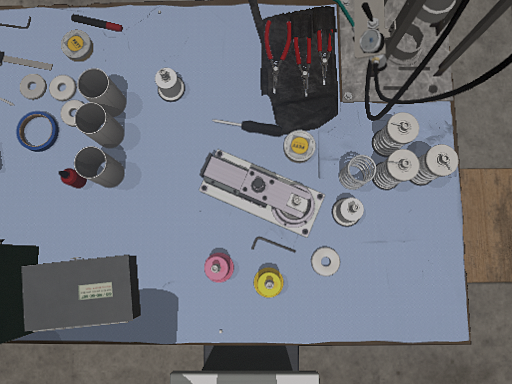

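View pics/side0.png

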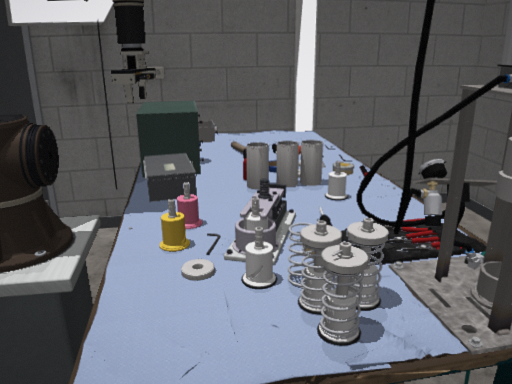

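```bash
cat > m.py <<'E'
from h import *
import pickle
f=pickle.load(open("top0.pkl","rb"));P=cloud(f)
def comp(zlo,zhi,box=(170,335,130,240)):
    u0,u1,v0,v1=box;m=np.zeros(P.shape[:2],np.uint8);m[v0:v1,u0:u1]=((P[...,2]>zlo)&(P[...,2]<zhi))[v0:v1,u0:u1]
    n,l,s,c=cv2.connectedComponentsWithStats(m)
    for i in range(1,n):
        if s[i,4]>8:
            q=P[l==i]; r=cv2.minAreaRect((q[:,:2]*1000).astype(np.float32)); print(zlo,s[i,4],"px",np.round(c[i],1),"mean",np.round(q.mean(0),4),"med z",np.round(np.median(q[:,2]),4),"rect",np.round(r[0],1),np.round(r[1],1),round(r[2],1))
comp(.108,.122);comp(.123,.137);comp(.062,.076);comp(.005,.018);comp(.084,.096)
comp(.095,.125,(325,375,180,235))
print("table z", np.median(P[120:240,130:200,2]))
for u,v in [(165,185),(219,267),(170,83),(100,160),(136,260),(348,208),(357,170)]: print(u,v,np.round(P[v,u],3))
c=f["frame"][130:245,180:380];cv2.imwrite("pics/c1.png",cv2.resize(c,None,fx=4,fy=4,interpolation=cv2.INTER_CUBIC))
E
python3 m.py
```

```text
0.108 12 px [257.5 187.7] mean [ 0.5328 -0.0325  0.1158] med z 0.1164 rect [533.8 -32.3] [18.   5.5] 86.0
0.108 32 px [296.3 199.9] mean [ 0.508  -0.1091  0.1134] med z 0.1138 rect [ 507.8 -109.2] [12.1 13.6] 0.2
0.123 79 px [257.5 182.8] mean [ 0.5406 -0.0327  0.1281] med z 0.1285 rect [541.4 -32.6] [17.7 18.5] 89.5
0.062 856 px [224.5 173.1] mean [0.571  0.0367 0.0696] med z 0.0696 rect [570.   37.9] [87.8 51. ] 64.4
0.062 11 px [258.8 205. ] mean [ 0.5034 -0.0349  0.0682] med z 0.0688 rect [503.4 -33.7] [15.9  3.1] 60.8
0.005 102 px [272.5 132.5] mean [ 0.6731 -0.067   0.0124] med z 0.0128 rect [671.8 -56.8] [107.9  14.8] 89.4
0.005 19 px [319.8 132.5] mean [ 0.6736 -0.1739  0.0061] med z 0.0061 rect [ 671.3 -176.5] [13.9 16.5] 88.6
0.005 1950 px [261.8 198.2] mean [ 0.525  -0.0412  0.0118] med z 0.0117 rect [537.2 -38.6] [264.7 106.8] 66.1
0.005 80 px [321.3 163.2] mean [ 0.6029 -0.1751  0.0071] med z 0.0068 rect [ 599.8 -181. ] [23.  57.1] 88.6
0.005 40 px [305.1 210.5] mean [ 0.4963 -0.1359  0.0149] med z 0.0155 rect [ 495.9 -134.6] [12.  47.5] 61.3
0.005 25 px [333.3 211. ] mean [ 0.4954 -0.1986  0.007 ] med z 0.0066 rect [ 495.5 -198.1] [ 4.4 26.8] 88.4
0.005 10 px [281.8 212.8] mean [ 0.4915 -0.0849  0.0165] med z 0.0168 rect [491.6 -84.8] [14.   3.2] 43.2
0.084 1402 px [271.8 192.2] mean [ 0.5273 -0.0614  0.0888] med z 0.0887 rect [524.7 -67.4] [139.   58.8] 64.1
0.084 9 px [293.6 204. ] mean [ 0.5028 -0.1054  0.0875] med z 0.0872 rect [ 503.3 -104.9] [11.4  3.7] 46.0
0.095 35 px [361.4 181. ] mean [ 0.5466 -0.2412  0.1026] med z 0.1029 rect [ 546.5 -241.4] [33.3  4.5] 88.7
0.095 40 px [354.8 207.6] mean [ 0.4932 -0.2264  0.1005] med z 0.1012 rect [ 493.2 -226.2] [12.5 13.3] 37.8
table z 0.00034780437267689646
165 185 [0.557 0.175 0.004]
219 267 [0.376 0.048 0.066]
170 83 [0.773 0.157 0.065]
100 160 [0.612 0.32  0.022]
136 260 [0.39  0.235 0.01 ]
348 208 [ 0.496 -0.219  0.069]
357 170 [ 0.588 -0.256 -0.002]
```

View pics/c1.png

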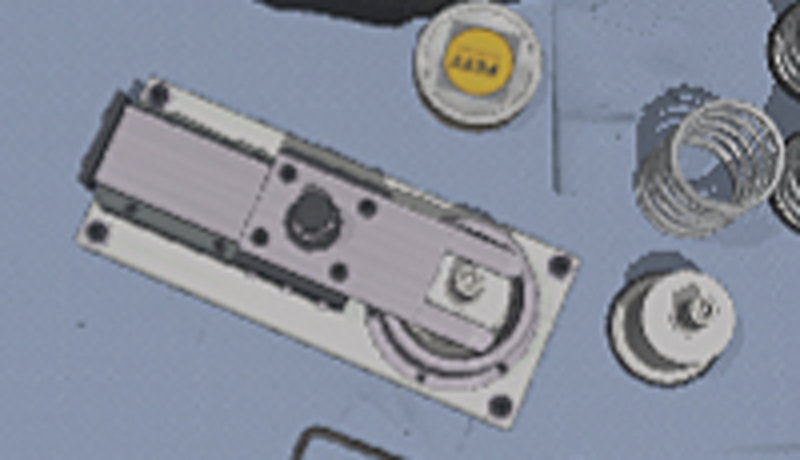

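```bash
cat >> h.py <<'E'
def go(p,yaw=None):
    "cm offset and deg turn in tool axes from the measured pose to TCP p"
    s=get_state(); M=R.from_euler("xyz",s["ee_rot"]); 
    y=np.degrees(s["ee_rot"][2])
    print("t",round(s["t"],2),"tcp",np.round(s["eef_pos"],4),"rpy",np.round(s["ee_rot"],3),"F",np.round(s["force"],1),"w",round(s["width"],4))
    print(" -> offset",np.round(M.inv().apply(np.array(p)-s["eef_pos"])*100,2),"turn",None if yaw is None else np.round((y-yaw+180)%360-180,2))
E
python3 - <<'E'
from h import *
import pickle
for n in("top","side"):
    P=cloud(pickle.load(open(n+"0.pkl","rb"))).reshape(-1,3)
    print(n)
    for x in np.arange(.1,.75,.1):
        print(round(x,2),[ (lambda q: round(float(np.percentile(q,99)),2) if len(q)>5 else None)(P[(abs(P[:,0]-x)<.05)&(abs(P[:,1]-y)<.05)&(P[:,2]<.6)][:,2]) for y in np.arange(0,.8,.1)])
go([.541,-.033,.38],-24)
E
```

```text
top
0.1 [0.0, 0.0, 0.0, None, None, None, None, None]
0.2 [0.0, 0.01, 0.0, 0.0, 0.07, 0.14, None, None]
0.3 [0.07, 0.01, 0.08, 0.08, 0.08, 0.14, None, None]
0.4 [0.07, 0.1, 0.08, 0.08, 0.08, 0.15, 0.0, None]
0.5 [0.13, 0.02, 0.01, 0.0, 0.0, 0.0, 0.0, None]
0.6 [0.09, 0.08, 0.0, 0.13, 0.1, 0.02, 0.0, None]
0.7 [0.02, 0.01, 0.0, 0.13, 0.02, 0.02, 0.0, None]
side
0.1 [0.28, 0.02, 0.0, None, None, None, 0.56, None]
0.2 [0.01, 0.01, 0.01, 0.01, 0.08, 0.34, 0.55, 0.38]
0.3 [0.07, 0.01, 0.08, 0.08, 0.08, 0.21, 0.55, 0.39]
0.4 [0.1, 0.11, 0.08, 0.08, 0.08, 0.21, 0.21, 0.21]
0.5 [0.13, 0.01, 0.01, 0.01, 0.01, 0.01, 0.13, 0.14]
0.6 [0.1, 0.08, 0.01, 0.13, 0.08, 0.01, 0.05, 0.04]
0.7 [0.03, 0.01, 0.01, 0.13, 0.02, 0.02, 0.02, 0.03]
t 0.15 tcp [0.2211 0.6376 0.4039] rpy [ 3.14  -0.    -0.334] F [ 0.1 -0.2 -0.5] w 0.0877
 -> offset [52.2  52.87  2.47] turn 4.87
```

Call:
send_rows:
  motion:
    - {"offset":[0,0,-4],"turn":0}
    - {"offset":[52.2,52.9,-4],"turn":4.9}
    - {"offset":[52.2,52.9,-4],"turn":4.9}
    - {"offset":[52.2,52.9,-4],"turn":4.9}
    - {"offset":[52.2,52.9,-4],"turn":4.9}
    - {"offset":[52.2,52.9,-4],"turn":4.9}
    - {"offset":[52.2,52.9,-4],"turn":4.9}
    - {"offset":[52.2,52.9,-4],"turn":4.9}

```text
t: 0.95
eef_pos: [0.3721, 0.3197, 0.4447]
ee_rot: [-3.141, -0.0, -0.419]
force: [1.1, -0.5, -1.3]
width: 0.0877
```

Run:
```python
from h import *
go([.541,-.033,.38],-24)
```

```text
t 0.95 tcp [0.3721 0.3197 0.4447] rpy [-3.141 -0.    -0.419] F [ 1.1 -0.5 -1.3] w 0.0877
 -> offset [29.78 25.35  6.46] turn -0.0
```

Call:
send_rows:
  motion:
    - {"offset":[29.8,25.3,6.4],"turn":0}
    - {"offset":[29.8,25.3,6.4],"turn":0}
    - {"offset":[29.8,25.3,6.4],"turn":0}
    - {"offset":[29.8,25.3,6.4],"turn":0}
    - {"offset":[29.8,25.3,6.4],"turn":0}
    - {"offset":[29.8,25.3,6.4],"turn":0}
    - {"offset":[29.8,25.3,6.4],"turn":0}
    - {"offset":[29.8,25.3,6.4],"turn":0}

```text
t: 1.75
eef_pos: [0.5414, -0.0328, 0.3803]
ee_rot: [-3.142, 0.0, -0.42]
force: [0.8, 1.8, -0.1]
width: 0.0876
```

Call:
send_rows:
  motion:
    - {"offset":[0,0,0],"turn":0}
    - {"offset":[0,0,0],"turn":0}
    - {"offset":[0,0,0],"turn":0}

```text
t: 2.05
eef_pos: [0.5408, -0.0302, 0.3807]
ee_rot: [-3.141, 0.0, -0.419]
force: [0.0, 0.7, -0.4]
width: 0.0875
```

Run:
```python
from h import *
import pickle
f=grab_frame("wrist");pickle.dump(f,open("wrist1.pkl","wb"));cv2.imwrite("pics/w1.png",f["frame"])
P=cloud(f)
for lo,hi in((.108,.122),(.123,.137),(.084,.094),(.064,.074)):
    m=((P[...,2]>lo)&(P[...,2]<hi)).astype(np.uint8)
    n,l,s,c=cv2.connectedComponentsWithStats(m)
    for i in range(1,n):
        if s[i,4]>60:
            q=P[l==i]; r=cv2.minAreaRect((q[:,:2]*1000).astype(np.float32)); print(lo,s[i,4],"px",np.round(c[i],1),"rect",np.round(r[0],1),np.round(r[1],1),round(r[2],1),np.round(np.median(q[:,2]),4))
go([.541,-.033,.27],-24)
```

```text
0.108 107 px [257.1 171.3] rect [546.2 -36.8] [19.5  7.7] 64.4 0.1146
0.108 344 px [367.6 179.5] rect [ 508.4 -110.3] [13.7 13.6] 77.4 0.1154
0.123 626 px [257.  185.4] rect [541.2 -34.2] [19.5 19. ] 37.3 0.1306
0.084 432 px [474.4  44.3] rect [ 564.5 -222.8] [47.6 13.8] 18.4 0.0869
0.084 166 px [501.7 127.8] rect [ 496.1 -223.9] [ 7.2 14.2] 56.1 0.0895
0.084 7815 px [300.4 170.6] rect [525.2 -69.1] [138.7  57.9] 67.3 0.091
0.084 99 px [353.4 168. ] rect [ 511.1 -108.7] [ 9.2 16.3] 33.6 0.0886
0.064 290 px [464.1  55.6] rect [ 557.3 -224.2] [42.9 10.9] 35.8 0.0666
0.064 2160 px [484.2 124.5] rect [ 494.8 -223.7] [41.7 48.5] 78.0 0.0688
0.064 191 px [256.1 129.7] rect [571.9 -47.5] [60.4  3.5] 66.8 0.0675
0.064 4965 px [168.8 167.3] rect [573.6  34.2] [87.7 52.1] 69.0 0.0718
t 2.1 tcp [ 0.5407 -0.0298  0.3809] rpy [-3.141 -0.    -0.418] F [ 0.6 -0.5 -0.3] w 0.0877
 -> offset [ 0.15  0.28 11.09] turn 0.04
```

View pics/w1.png

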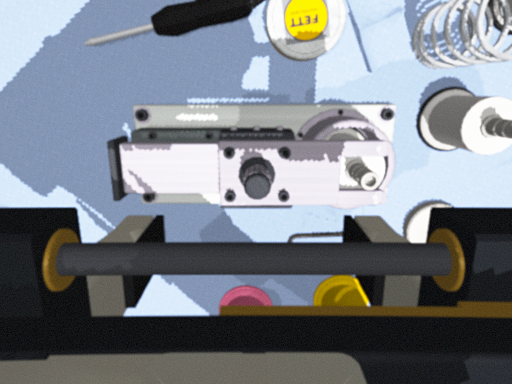

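Call:
send_rows:
  motion:
    - {"offset":[0.2,0.4,3],"turn":0}
    - {"offset":[0.2,0.4,5],"turn":0}
    - {"offset":[0.2,0.4,8],"turn":0}
    - {"offset":[0.2,0.4,10],"turn":0}
    - {"offset":[0.2,0.4,11],"turn":0}
    - {"offset":[0.2,0.4,11],"turn":0}
    - {"offset":[0.2,0.4,11],"turn":0}
  hand: 0.2
  squeeze: 10

```text
t: 2.8
eef_pos: [0.5416, -0.0344, 0.2717]
ee_rot: [-3.141, -0.001, -0.418]
force: [0.7, 0.6, -0.1]
width: 0.0529
```

Call:
send_rows:
  motion:
    - {"offset":[0,0,0],"turn":0}
    - {"offset":[0,0,0],"turn":0}
    - {"offset":[0,0,0],"turn":0}
    - {"offset":[0,0,0],"turn":0}
    - {"offset":[0,0,0],"turn":0}
  hand: -1

```text
t: 3.3
eef_pos: [0.5415, -0.0349, 0.2713]
ee_rot: [-3.141, -0.001, -0.419]
force: [-0.6, 2.8, 4.2]
width: 0.0239
```

Run:
```python
from h import *
p=get_state()["eef_pos"]
for a in(66.5,):
    go(p+.086*np.array([np.cos(np.radians(a)),np.sin(np.radians(a)),0]),-23.5)
```

```text
t 3.3 tcp [ 0.5415 -0.0349  0.2713] rpy [-3.141e+00 -1.000e-03 -4.190e-01] F [-0.6  2.8  4.2] w 0.0239
 -> offset [-0.08 -8.6   0.01] turn -0.52
```

Call:
send_rows:
  motion:
    - {"offset":[0,0,0],"turn":0}
    - {"offset":[0,0,0],"turn":0}
    - {"offset":[0,0,0],"turn":0}

```text
t: 3.6
eef_pos: [0.5416, -0.0348, 0.2713]
ee_rot: [-3.141, -0.001, -0.419]
force: [-0.8, 4.0, 6.2]
width: 0.024
```

Call:
send_rows:
  motion:
    - {"offset":[0,-0.5,-0.1],"turn":0}
    - {"offset":[0,-1,-0.1],"turn":0}
    - {"offset":[0,-1.5,-0.1],"turn":0}
    - {"offset":[0,-2,-0.1],"turn":0}

```text
t: 4.0
eef_pos: [0.5494, -0.017, 0.2721]
ee_rot: [3.141, -0.0, -0.419]
force: [-1.5, -1.8, 7.6]
width: 0.0219
```

Call:
send_rows:
  motion:
    - {"offset":[0,-1,0],"turn":0}
    - {"offset":[0,-2,0],"turn":0}
    - {"offset":[0,-3,0],"turn":0}
    - {"offset":[-0.1,-4,0],"turn":0}
    - {"offset":[-0.1,-5,0],"turn":0}
    - {"offset":[-0.1,-6,0],"turn":0}
    - {"offset":[-0.1,-6.3,0],"turn":0}
    - {"offset":[-0.1,-6.3,0],"turn":0}

```text
t: 4.8
eef_pos: [0.575, 0.0416, 0.2723]
ee_rot: [-3.141, -0.002, -0.418]
force: [0.4, 0.3, 6.8]
width: 0.0215
```

Run:
```python
from h import *
f=grab_frame("top");cv2.imwrite("pics/t2.png",cv2.resize(f["frame"][110:245,180:380],None,fx=4,fy=4))
d=np.array([np.cos(np.radians(66.5)),np.sin(np.radians(66.5)),0])
go(np.array([.508,-.110,.38])+.167*d)
go([.508,-.110,.38])
```

```text
t 4.85 tcp [0.5749 0.0416 0.2724] rpy [-3.141e+00 -2.000e-03 -4.190e-01] F [0.1 0.1 4.8] w 0.0217
 -> offset [ -0.07  -0.14 -10.76] turn None
t 4.85 tcp [0.5749 0.0416 0.2724] rpy [-3.141e+00 -2.000e-03 -4.190e-01] F [0.1 0.1 4.8] w 0.0217
 -> offset [  0.07  16.56 -10.78] turn None
```

Creep to the stop, watching the force.

Call:
send_rows:
  motion:
    - {"offset":[0,-0.2,0],"turn":0}
    - {"offset":[0,-0.3,0],"turn":0}
    - {"offset":[0,-0.3,0],"turn":0}

```text
t: 5.15
eef_pos: [0.5758, 0.0435, 0.2723]
ee_rot: [3.141, -0.001, -0.419]
force: [0.9, -4.3, 6.4]
width: 0.0216
```

Call:
send_rows:
  motion:
    - {"offset":[0,-0.2,0],"turn":0}
    - {"offset":[0,-0.2,0],"turn":0}
    - {"offset":[0,-0.2,0],"turn":0}

```text
t: 5.45
eef_pos: [0.5761, 0.0442, 0.2723]
ee_rot: [3.138, -0.0, -0.419]
force: [0.5, -9.9, 7.2]
width: 0.0217
```

Call:
send_rows:
  motion:
    - {"offset":[0,0.2,0],"turn":0}
    - {"offset":[0,0.2,0],"turn":0}
    - {"offset":[0,0.2,0],"turn":0}
    - {"offset":[0,0.2,0],"turn":0}
  hand: -0.1

```text
t: 5.85
eef_pos: [0.5752, 0.0441, 0.2713]
ee_rot: [3.141, 0.001, -0.419]
force: [-0.2, -0.1, 0.0]
width: 0.0389
```

Run:
```python
from h import *
go([.508,-.110,.38])
```

```text
t 5.85 tcp [0.5752 0.0441 0.2713] rpy [ 3.141e+00  1.000e-03 -4.190e-01] F [-0.2 -0.1  0. ] w 0.0389
 -> offset [  0.13  16.81 -10.87] turn None
```

Call:
send_rows:
  motion:
    - {"offset":[0,0,-3],"turn":0}
    - {"offset":[0,0,-7],"turn":0}
    - {"offset":[0.1,5,-7.5],"turn":0}
    - {"offset":[0.1,10,-7.5],"turn":0}
    - {"offset":[0.1,15,-7.5],"turn":0}
    - {"offset":[0.1,16.8,-7.5],"turn":0}
    - {"offset":[0.1,16.8,-7.5],"turn":0}
    - {"offset":[0.1,16.8,-7.5],"turn":0}

```text
t: 6.65
eef_pos: [0.5078, -0.1101, 0.3467]
ee_rot: [-3.141, -0.0, -0.42]
force: [0.7, 0.1, -0.3]
width: 0.0391
```

Call:
send_rows:
  motion:
    - {"offset":[0,0,0],"turn":0}
    - {"offset":[0,0,0],"turn":0}

```text
t: 6.85
eef_pos: [0.5083, -0.1091, 0.3465]
ee_rot: [3.141, 0.0, -0.418]
force: [-0.9, 0.2, 0.1]
width: 0.0395
```

Run:
```python
from h import *
fs=[grab_frame(n) for n in("wrist","top")]
cv2.imwrite("pics/w2.png",np.hstack([cv2.resize(fs[0]["frame"],(400,300)),cv2.resize(fs[1]["frame"][110:260,180:380],(400,300))]))
for f in fs:
  P=cloud(f)
  for lo,hi in((.108,.122),(.123,.137),(.084,.094),(.072,.083)):
    m=((P[...,2]>lo)&(P[...,2]<hi)).astype(np.uint8)
    m[:, :]*=(np.hypot(P[...,0]-.53,P[...,1]+.06)<.14).astype(np.uint8)
    n,l,s,c=cv2.connectedComponentsWithStats(m)
    for i in range(1,n):
        if s[i,4]>25:
            q=P[l==i]; r=cv2.minAreaRect((q[:,:2]*1000).astype(np.float32)); print(lo,s[i,4],"px",np.round(c[i],1),"rect",np.round(r[0],1),np.round(r[1],1),round(r[2],1),np.round(np.median(q[:,2]),4))
go([.508,-.110,.262],-23.5)
```

```text
0.108 374 px [  6.8 197.2] rect [572.8  35.9] [ 8.2 18.2] 76.4 0.1141
0.108 418 px [254.8 196.4] rect [ 507.7 -110.9] [13.8 14.1] 49.8 0.1156
0.084 7160 px [ 77.5 177.7] rect [555.8   3.3] [128.5  57.5] 66.4 0.0907
0.084 85 px [253.8 178.7] rect [ 511.9 -111.9] [16.1  6.8] 76.1 0.0882
0.072 629 px [ 36.  143.6] rect [599.4  24.5] [50.3  8.1] 64.3 0.082
0.072 2539 px [254.5 179.4] rect [ 507.6 -110.7] [47.4 48.3] 67.9 0.0807
0.072 82 px [176.4 164.3] rect [543.9 -61.6] [ 9.1 14.8] 62.5 0.0724
0.072 649 px [148.8 185.5] rect [535.4 -34.8] [47.  27.6] 66.1 0.0724
0.072 31 px [164.4 199.6] rect [521.9 -40.1] [4.3 8. ] 81.3 0.0724
0.072 35 px [ 11.  225.8] rect [552.5  71.2] [11.2  2.8] 69.8 0.0823
0.072 101 px [291.9 209.5] rect [ 491.6 -102.6] [39.4 12.9] 65.8 0.078
t 6.95 tcp [ 0.5082 -0.1092  0.3465] rpy [ 3.141  0.    -0.418] F [ 0.8  0.9 -0.6] w 0.0391
 -> offset [0.02 0.07 8.45] turn -0.46
```

View pics/w2.png

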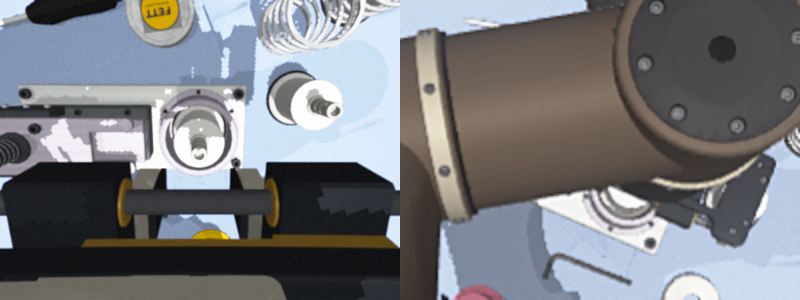

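Call:
send_rows:
  motion:
    - {"offset":[0.05,0.1,3],"turn":0}
    - {"offset":[0.05,0.1,6],"turn":0}
    - {"offset":[0.05,0.1,8],"turn":0}
    - {"offset":[0.05,0.1,8.4],"turn":0}
    - {"offset":[0.05,0.1,8.4],"turn":0}
    - {"offset":[0.05,0.1,8.4],"turn":0}
  squeeze: 8

```text
t: 7.55
eef_pos: [0.5085, -0.1108, 0.2637]
ee_rot: [-3.141, -0.001, -0.419]
force: [0.0, -0.6, 0.8]
width: 0.0393
```

Call:
send_rows:
  motion:
    - {"offset":[0,0,0],"turn":0}
    - {"offset":[0,0,0],"turn":0}
    - {"offset":[0,0,0],"turn":0}
    - {"offset":[0,0,0],"turn":0}
    - {"offset":[0,0,0],"turn":0}
  hand: -1

```text
t: 8.05
eef_pos: [0.5081, -0.111, 0.2631]
ee_rot: [-3.141, -0.001, -0.419]
force: [1.4, 1.0, 2.9]
width: 0.0188
```

Gripped on the 19 mm stem, little side force. Firm up and raise slowly.

Call:
send_rows:
  motion:
    - {"offset":[0,0,0],"turn":0}
    - {"offset":[0,0,0],"turn":0}
    - {"offset":[0,0,-0.5],"turn":0}
    - {"offset":[0,0,-1],"turn":0}
    - {"offset":[0,0,-1],"turn":0}
  squeeze: 35

```text
t: 8.55
eef_pos: [0.5078, -0.1112, 0.273]
ee_rot: [-3.142, -0.0, -0.419]
force: [0.3, -1.2, -4.1]
width: 0.0187
```

Call:
send_rows:
  motion:
    - {"offset":[0,0,-1],"turn":0}
    - {"offset":[0,0,-2],"turn":0}
    - {"offset":[0,0,-3],"turn":0}
    - {"offset":[0,0,-4],"turn":0}
    - {"offset":[0,0,-6],"turn":0}
    - {"offset":[0,0,-9],"turn":0}
    - {"offset":[0,0,-13],"turn":0}
    - {"offset":[0,0,-14],"turn":0}

```text
t: 9.35
eef_pos: [0.5086, -0.1113, 0.418]
ee_rot: [-3.139, -0.007, -0.419]
force: [1.3, -0.2, -1.8]
width: 0.0185
```

Run:
```python
from h import *
f=grab_frame("side");cv2.imwrite("pics/s3.png",f["frame"])
go([.57,.18,.41],0)
```

```text
t 9.4 tcp [ 0.5085 -0.1112  0.4175] rpy [-3.139 -0.007 -0.419] F [ 0.6 -0.3 -1.5] w 0.0188
 -> offset [ -6.23 -29.1    0.8 ] turn -24.0
```

View pics/s3.png

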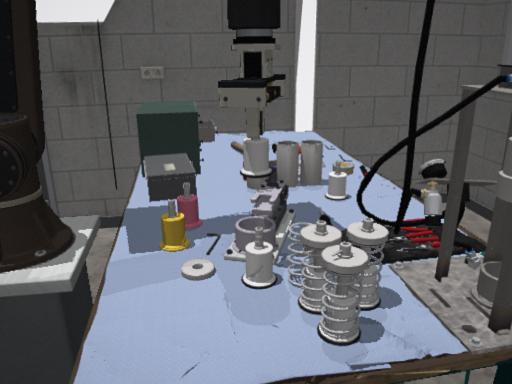

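Call:
send_rows:
  motion:
    - {"offset":[-1,-5,0],"turn":-4}
    - {"offset":[-2,-10,0],"turn":-8}
    - {"offset":[-3.2,-15,0],"turn":-12}
    - {"offset":[-4.3,-20,0],"turn":-16}
    - {"offset":[-5.4,-25,0],"turn":-20}
    - {"offset":[-6.2,-29,1],"turn":-24}
    - {"offset":[-6.2,-29,2],"turn":-24}
    - {"offset":[-6.2,-29,2],"turn":-24}

```text
t: 10.2
eef_pos: [0.5684, 0.1799, 0.3894]
ee_rot: [3.139, 0.005, 0.001]
force: [-0.3, -1.0, -3.6]
width: 0.0182
```

Call:
send_rows:
  motion:
    - {"offset":[0,0,4],"turn":0}
    - {"offset":[0,0,8],"turn":0}
    - {"offset":[0,0,11],"turn":0}
    - {"offset":[0,0,13],"turn":0}
    - {"offset":[0,0,13.5],"turn":0}
    - {"offset":[0,0,13.5],"turn":0}

```text
t: 10.8
eef_pos: [0.5692, 0.1781, 0.2574]
ee_rot: [3.141, 0.001, -0.002]
force: [0.1, -0.6, -1.9]
width: 0.0188
```

Run:
```python
from h import *
go([.57,.18,.251],0)
```

```text
t 10.8 tcp [0.5692 0.1781 0.2574] rpy [ 3.141e+00  1.000e-03 -2.000e-03] F [ 0.1 -0.6 -1.9] w 0.0188
 -> offset [ 0.08 -0.19  0.64] turn -0.09
```

Call:
send_rows:
  motion:
    - {"offset":[0,0,0.3],"turn":0}
    - {"offset":[0,0,0.5],"turn":0}
    - {"offset":[0,0,0.7],"turn":0}
    - {"offset":[0,0,0.7],"turn":0}

```text
t: 11.2
eef_pos: [0.5694, 0.1791, 0.2512]
ee_rot: [-3.141, -0.001, -0.0]
force: [0.2, -0.0, -2.2]
width: 0.0183
```

Call:
send_rows:
  motion:
    - {"offset":[0,0,0.1],"turn":0}
    - {"offset":[0,0,0.2],"turn":0}
    - {"offset":[0,0,0.2],"turn":0}

```text
t: 11.5
eef_pos: [0.5695, 0.1792, 0.2511]
ee_rot: [-3.141, -0.002, 0.001]
force: [-5.7, -0.9, 13.9]
width: 0.0183
```

Call:
send_rows:
  motion:
    - {"offset":[0,0,0],"turn":0}
    - {"offset":[-0.8,0,-0.3],"turn":0}
    - {"offset":[-1.65,0,-0.5],"turn":0}
    - {"offset":[-2.5,0,-0.6],"turn":0}
    - {"offset":[-3.35,0,-0.65],"turn":0}
    - {"offset":[-3.35,0,-0.65],"turn":0}
  squeeze: 8

```text
t: 12.1
eef_pos: [0.5345, 0.1789, 0.2551]
ee_rot: [3.141, 0.001, 0.0]
force: [0.2, -0.2, -3.3]
width: 0.0186
```

Run:
```python
from h import *
f=grab_frame("side");g=f["frame"][60:220,170:340]
w=grab_frame("wrist")["frame"]
cv2.imwrite("pics/s4.png",np.hstack([cv2.resize(g,(400,376),interpolation=cv2.INTER_CUBIC),cv2.resize(w,(400,376))]))
go([.53,.18,.251],0)
```

```text
t 12.2 tcp [0.5356 0.1792 0.2553] rpy [-3.142 -0.     0.   ] F [-0.7  0.  -4. ] w 0.019
 -> offset [-0.56 -0.08  0.43] turn 0.01
```

View pics/s4.png

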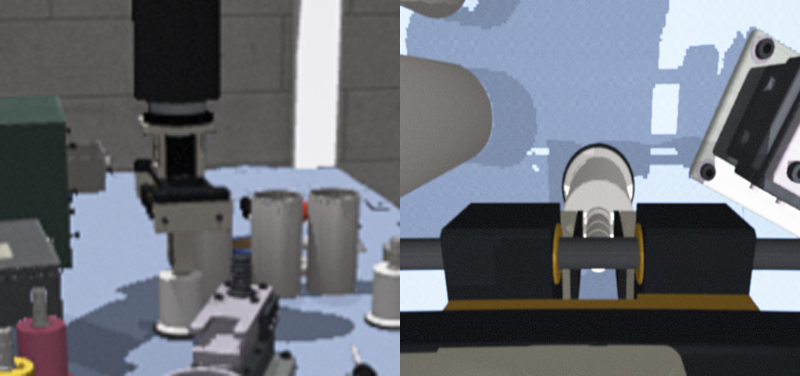

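Call:
send_rows:
  motion:
    - {"offset":[0,0,0.2],"turn":0}
    - {"offset":[0,0,0.5],"turn":0}
    - {"offset":[-0.3,0,0.7],"turn":0}
    - {"offset":[-0.6,0,0.7],"turn":0}
    - {"offset":[-1,0,0.7],"turn":0}
    - {"offset":[-1.5,0,0.7],"turn":0}
  squeeze: 12

```text
t: 12.8
eef_pos: [0.5238, 0.18, 0.2512]
ee_rot: [-3.139, -0.008, 0.002]
force: [5.4, -3.0, 15.0]
width: 0.0189
```

```bash
cat > tilt.py <<'E'
from h import *
# tilt from wrist: visible points of held piston (white/steel side) -> fit shoulder plane / outline
f=grab_frame("wrist");P=cloud(f);s=get_state();g=s["eef_pos"]
m=(abs(P[...,1]-g[1])<.036)&(P[...,0]>g[0]-.04)&(P[...,0]<g[0]+.14)&(P[...,2]>.004)&(P[...,2]<g[2]-.178+.06)&(f["range_z"]>.15)
q=P[m]-[g[0],g[1],0]
for z in np.arange(0.005,.105,.01):
    k=q[abs(q[:,2]-z)<.005]
    if len(k)>15: print(round(z*1000),len(k),"x max/min",np.round(np.percentile(k[:,0],[98,2])*1000,1))
go(g)
E
python3 tilt.py
```

```text
5 298 x max/min [96.6 -2. ]
15 1934 x max/min [42.7  8. ]
25 270 x max/min [34.4 19.9]
35 316 x max/min [33.3 19.7]
45 380 x max/min [32.3 18.1]
55 448 x max/min [31.1 17.3]
65 528 x max/min [30.  14.2]
75 3271 x max/min [28.4  0.5]
85 786 x max/min [12.7  4.3]
95 387 x max/min [12.6  5.5]
t 12.85 tcp [0.5231 0.1799 0.2513] rpy [-3.139e+00 -8.000e-03  1.000e-03] F [ 3.2 -3.1 12.8] w 0.0188
 -> offset [0. 0. 0.] turn None
```

Call:
send_rows:
  motion:
    - {"offset":[-0.6,0,0],"turn":0}
    - {"offset":[-1.2,0,0],"turn":0}
    - {"offset":[-1.8,0,0],"turn":0}
    - {"offset":[-2.4,0,0],"turn":0}
    - {"offset":[-3,0,0],"turn":0}

```text
t: 13.35
eef_pos: [0.4925, 0.1799, 0.2501]
ee_rot: [-3.139, -0.005, 0.001]
force: [3.0, -0.7, 6.0]
width: 0.0185
```

```bash
python3 tilt.py
```

```text
5 182 x max/min [111.4   3.8]
15 184 x max/min [42.2 26.4]
25 1262 x max/min [67.3 34.9]
35 1718 x max/min [67.9 41.9]
45 760 x max/min [55.2 36.6]
55 890 x max/min [50.8 32.2]
65 1104 x max/min [46.1 -2.7]
75 3096 x max/min [41.   4.8]
85 3232 x max/min [36.6 10.2]
95 310 x max/min [14.3  5.8]
t 13.4 tcp [0.4916 0.1797 0.2499] rpy [-3.139 -0.004  0.   ] F [-0.8 -1.   8.8] w 0.0188
 -> offset [0. 0. 0.] turn None
```

Call:
send_rows:
  motion:
    - {"offset":[-0.7,0,0.1],"turn":0}
    - {"offset":[-1.4,0,0.25],"turn":0}
    - {"offset":[-2.1,0,0.45],"turn":0}
    - {"offset":[-2.8,0,0.75],"turn":0}
    - {"offset":[-3.5,0,1.1],"turn":0}
    - {"offset":[-4.2,0,1.5],"turn":0}
    - {"offset":[-4.8,0,2],"turn":0}

```text
t: 14.1
eef_pos: [0.4421, 0.179, 0.2278]
ee_rot: [3.141, 0.0, -0.0]
force: [-2.2, 0.3, 4.2]
width: 0.0186
```

```bash
python3 tilt.py
```

```text
5 214 x max/min [114.8  -7.2]
25 105 x max/min [75.6 68.4]
35 456 x max/min [82.3 70.9]
45 1818 x max/min [88.3 14. ]
55 1145 x max/min [82.8  3. ]
65 851 x max/min [39.7  4.4]
75 34 x max/min [9.9 4.7]
t 14.15 tcp [0.4412 0.1786 0.2269] rpy [ 3.141e+00  2.000e-03 -1.000e-03] F [-3.5  0.6  1.8] w 0.0189
 -> offset [0. 0. 0.] turn None
```

Call:
send_rows:
  motion:
    - {"offset":[-0.5,0,0.4],"turn":0}
    - {"offset":[-0.9,0,0.9],"turn":0}
    - {"offset":[-1.3,0,1.5],"turn":0}
    - {"offset":[-1.7,0,2.1],"turn":0}
    - {"offset":[-2,0,2.7],"turn":0}
    - {"offset":[-2.3,0,3.2],"turn":0}
    - {"offset":[-2.4,0,3.4],"turn":0}

```text
t: 14.85
eef_pos: [0.4186, 0.1791, 0.1935]
ee_rot: [3.141, 0.0, -0.0]
force: [-1.2, 0.7, 0.7]
width: 0.0185
```

```bash
python3 - <<'E'
from h import *
f=grab_frame("side");g=f["frame"][60:220,170:340]
w=grab_frame("wrist")["frame"]
cv2.imwrite("pics/s5.png",np.hstack([cv2.resize(g,(400,376),interpolation=cv2.INTER_CUBIC),cv2.resize(w,(400,376))]))
E
python3 tilt.py
```

```text
5 171 x max/min [87.6  3.4]
15 56 x max/min [8.8 0.9]
25 415 x max/min [10.5 -1.6]
35 345 x max/min [10.6  4.1]
t 15.0 tcp [0.4189 0.1791 0.194 ] rpy [ 3.141  0.    -0.   ] F [-1.8 -0.4 -0.4] w 0.0186
 -> offset [0. 0. 0.] turn None
```

View pics/s5.png

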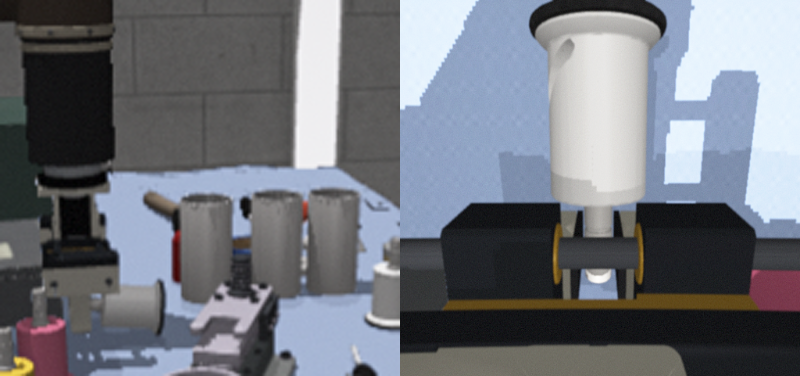

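Call:
send_rows:
  motion:
    - {"offset":[0,0,0],"turn":0}
    - {"offset":[0,0,0],"turn":0}
    - {"offset":[0,0,-0.5],"turn":0}
    - {"offset":[0,0,-1],"turn":0}
    - {"offset":[0,0,-2],"turn":0}
    - {"offset":[0,0,-3],"turn":0}
    - {"offset":[0,0,-3],"turn":0}
    - {"offset":[0,0,-3],"turn":0}
  squeeze: 60

```text
t: 15.8
eef_pos: [0.4188, 0.1791, 0.2247]
ee_rot: [-3.141, -0.001, -0.001]
force: [0.2, -0.5, -2.6]
width: 0.0181
```

```bash
cat > lev.py <<'E'
from h import *
f=grab_frame("wrist");P=cloud(f);g=get_state()["eef_pos"];R_=R.from_euler("xyz",get_state()["ee_rot"])
q=(P.reshape(-1,3)-g)@R_.as_matrix()   # tool coords
# upper crest of the body along tool x
for x in np.arange(.02,.105,.01):
    k=q[(abs(q[:,0]-x)<.004)&(abs(q[:,1])<.006)&(q[:,2]<.22)]
    if len(k)>5: print(round(x*1000),len(k),"crest tool z",np.round(np.median(k[:,2])*1000,1))
go(g)
E
python3 lev.py
```

```text
20 1175 crest tool z 84.5
30 2204 crest tool z 93.2
40 826 crest tool z 130.5
50 860 crest tool z 132.2
60 894 crest tool z 133.7
70 1731 crest tool z 134.1
80 956 crest tool z 136.9
90 1255 crest tool z 133.2
t 15.85 tcp [0.4187 0.179  0.2243] rpy [-3.141e+00 -0.000e+00 -1.000e-03] F [-0.3  0.6 -3.5] w 0.0179
 -> offset [0. 0. 0.] turn None
```

Call:
send_rows:
  motion:
    - {"offset":[0,0,0],"turn":0}
    - {"offset":[0,0,0],"turn":0}
    - {"offset":[0,0,0],"turn":0}
    - {"offset":[0,0,0],"turn":0}
    - {"offset":[0,0,0],"turn":0}
    - {"offset":[0,0,0],"turn":0}

```text
t: 16.45
eef_pos: [0.4188, 0.1791, 0.2241]
ee_rot: [3.141, 0.0, -0.0]
force: [0.4, 0.7, -2.0]
width: 0.0178
```

```bash
python3 lev.py
```

```text
20 1260 crest tool z 84.4
30 2052 crest tool z 94.0
40 826 crest tool z 131.0
50 857 crest tool z 132.6
60 879 crest tool z 134.1
70 1730 crest tool z 134.4
80 962 crest tool z 137.3
90 1219 crest tool z 133.6
t 16.5 tcp [0.4188 0.1791 0.2241] rpy [ 3.142  0.    -0.   ] F [ 1.2 -0.1 -3.2] w 0.0176
 -> offset [0. 0. 0.] turn None
```

Call:
send_rows:
  motion:
    - {"offset":[0,0,1],"turn":0}
    - {"offset":[0,0,2],"turn":0}
    - {"offset":[0,0,2.5],"turn":0}
    - {"offset":[0,0,3],"turn":0}
    - {"offset":[0,0,3.3],"turn":0}
    - {"offset":[0,0,3.5],"turn":0}
    - {"offset":[0,0,3.5],"turn":0}
  squeeze: 12

```text
t: 17.2
eef_pos: [0.4189, 0.1791, 0.189]
ee_rot: [3.141, 0.0, -0.0]
force: [-0.2, -0.3, -0.0]
width: 0.0186
```

```bash
python3 lev.py
```

```text
20 1027 crest tool z 83.4
30 2297 crest tool z 94.7
40 868 crest tool z 127.8
50 917 crest tool z 128.5
60 965 crest tool z 129.1
70 1837 crest tool z 128.9
80 1135 crest tool z 130.3
90 1056 crest tool z 124.1
t 17.25 tcp [0.4189 0.1791 0.1891] rpy [ 3.142 -0.    -0.   ] F [-0.7 -0.   1. ] w 0.0188
 -> offset [0. 0. 0.] turn None
```

Call:
send_rows:
  motion:
    - {"offset":[0,0,0],"turn":0}
    - {"offset":[0,0,0],"turn":0}
    - {"offset":[0,0,0],"turn":0}
    - {"offset":[0,0,0],"turn":0}
    - {"offset":[0,0,0],"turn":0}
    - {"offset":[0,0,0],"turn":0}
    - {"offset":[0,0,0],"turn":0}
    - {"offset":[0,0,0],"turn":0}
  hand: 1

```text
t: 18.05
eef_pos: [0.4188, 0.1791, 0.1892]
ee_rot: [3.142, 0.0, -0.0]
force: [-0.2, 0.4, 0.5]
width: 0.0772
```

```bash
cat > loc.py <<'E'
from h import *
f=grab_frame("wrist");P=cloud(f);s=get_state();g=s["eef_pos"];q=P.reshape(-1,3)-[g[0],g[1],0]
m=(abs(q[:,1])<.042)&(q[:,2]>.035)&(q[:,2]<.07)&(q[:,0]>.0)&(q[:,0]<.13)&(f["range_z"].ravel()>.1)
for x in np.arange(.0,.12,.01):
    k=q[m&(abs(q[:,0]-x)<.004)]
    if len(k)>10: print(round(x*1000),len(k),"y",np.round(np.percentile(k[:,1],[2,98])*1000,1),"ztop",round(np.percentile(k[:,2],95)*1000,1))
go(g)
cv2.imwrite("pics/w6.png",f["frame"])
E
python3 loc.py
```

```text
0 267 y [-41.7  42. ] ztop 68.7
10 573 y [-41.4  41.8] ztop 43.9
20 1087 y [-21.7  20.8] ztop 56.1
30 2393 y [-22.3  21.3] ztop 56.5
40 2567 y [-22.2  21.1] ztop 56.9
50 2775 y [-22.2  21.2] ztop 57.4
60 2998 y [-22.2  21.6] ztop 57.9
70 3265 y [-22.2  21.2] ztop 58.3
80 4115 y [-27.3  26.5] ztop 63.5
90 68 y [-29.   27.4] ztop 62.3
t 18.1 tcp [0.4188 0.1791 0.1891] rpy [ 3.142  0.    -0.   ] F [ 0.2  0.2 -0. ] w 0.0811
 -> offset [0. 0. 0.] turn None
```

Call:
send_rows:
  motion:
    - {"offset":[0,0,0],"turn":0}
    - {"offset":[1,0,0],"turn":0}
    - {"offset":[2,0,0],"turn":0}
    - {"offset":[3,0,0],"turn":0}
    - {"offset":[4,0,0],"turn":0}
    - {"offset":[4.2,0,0],"turn":0}
    - {"offset":[4.2,0,0],"turn":0}

```text
t: 18.8
eef_pos: [0.4612, 0.1788, 0.1889]
ee_rot: [3.141, 0.0, -0.001]
force: [-0.4, -0.5, -0.8]
width: 0.0879
```

Call:
send_rows:
  motion:
    - {"offset":[0,0,0],"turn":0}
    - {"offset":[0,0,0],"turn":0}
    - {"offset":[0,0,0],"turn":0}
    - {"offset":[0,0,0],"turn":0}
    - {"offset":[0,0,0],"turn":0}
    - {"offset":[0,0,0],"turn":0}
  hand: -1
  squeeze: 10

```text
t: 19.4
eef_pos: [0.4607, 0.1791, 0.1892]
ee_rot: [-3.141, 0.0, -0.0]
force: [-0.3, 0.8, 2.3]
width: 0.0589
```

Call:
send_rows:
  motion:
    - {"offset":[0,0,0],"turn":0}
    - {"offset":[0,0,0],"turn":0}
    - {"offset":[0,0,-1],"turn":0}
    - {"offset":[0,0,-3],"turn":0}
    - {"offset":[0,0,-6],"turn":0}
    - {"offset":[0,0,-9],"turn":0}
    - {"offset":[0,0,-12],"turn":0}
    - {"offset":[0,0,-12],"turn":0}
  squeeze: 40

```text
t: 20.2
eef_pos: [0.4618, 0.1796, 0.3136]
ee_rot: [-3.137, -0.006, 0.0]
force: [0.3, 0.4, -3.1]
width: 0.059
```

Call:
send_rows:
  motion:
    - {"offset":[0,0,-3],"turn":0}
    - {"offset":[0,0,-6],"turn":0}
    - {"offset":[0,0,-9],"turn":0}
    - {"offset":[0,0,-10],"turn":0}
    - {"offset":[0,0,-10],"turn":0}
    - {"offset":[0,0,-10],"turn":0}
    - {"offset":[0,0,-10],"turn":0}

```text
t: 20.9
eef_pos: [0.4604, 0.1788, 0.4073]
ee_rot: [3.14, 0.003, -0.001]
force: [-0.0, 0.6, -2.9]
width: 0.0585
```

```bash
cat > fin.py <<'E'
from h import *
s=get_state();g=s["eef_pos"]
f=grab_frame("side");P=cloud(f).reshape(-1,3);q=P-[g[0],g[1],0]
m=(abs(q[:,0])<.09)&(abs(q[:,1])<.045)&(q[:,2]>g[2]-.22)&(q[:,2]<g[2]-.12)
for x in np.arange(-.08,.06,.01):
    k=q[m&(abs(q[:,0]-x)<.005)]
    if len(k)>8: print(round(x*1000),len(k),"z",np.round(np.percentile(k[:,2],[4,96])*1000,1))
go(g)
cv2.imwrite("pics/f%d.png"%int(s["t"]*10),np.hstack([cv2.resize(f["frame"][40:280,120:420],(400,320)),cv2.resize(grab_frame("top")["frame"],(400,320))]))
E
python3 fin.py; ls pics
```

```text
-50 20 z [243.7 255.8]
-40 24 z [243.5 255.7]
-30 24 z [243.3 255.4]
-20 74 z [232.6 272.4]
-10 61 z [229.8 283. ]
0 19 z [231.1 262. ]
10 27 z [233.6 272.5]
20 78 z [230.9 274.4]
30 77 z [232.8 274.5]
40 106 z [225.6 280.6]
t 20.95 tcp [0.4605 0.1789 0.4075] rpy [ 3.14e+00  2.00e-03 -1.00e-03] F [-0.1  0.7 -3.9] w 0.0589
 -> offset [-0.01  0.01  0.02] turn None
c1.png
f209.png
s3.png
s4.png
s5.png
side0.png
t2.png
top0.png
w1.png
w2.png
w6.png
wrist0.png
```

View pics/f209.png

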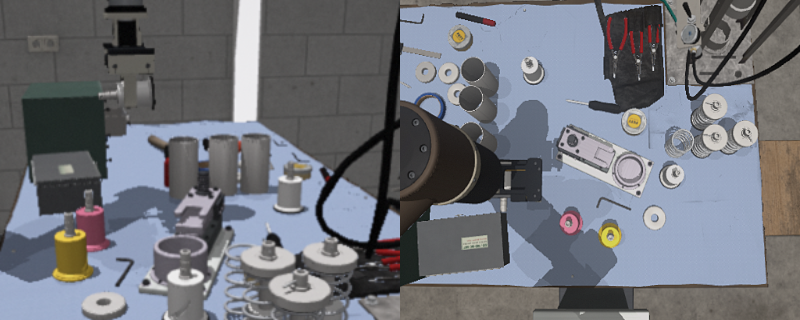

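Call:
send_rows:
  motion:
    - {"offset":[0,0,0],"turn":0}
    - {"offset":[0,0,0],"turn":0}
    - {"offset":[0,0,0],"turn":0}
    - {"offset":[0,0,0],"turn":0}
    - {"offset":[0,0,0],"turn":0}
    - {"offset":[0,0,0],"turn":0}

```text
t: 21.6
eef_pos: [0.4608, 0.1791, 0.4092]
ee_rot: [-3.142, -0.0, -0.0]
force: [-0.0, 0.9, -3.4]
width: 0.0586
```

```bash
python3 fin.py
```

```text
-50 23 z [243.7 256.4]
-40 24 z [245.7 258.3]
-30 23 z [245.7 258. ]
-20 71 z [231.9 273.8]
-10 64 z [232.7 282.5]
0 22 z [233.3 260.6]
10 25 z [233.6 263.9]
20 79 z [232.8 276.3]
30 77 z [235.3 277.6]
40 104 z [227.7 282.9]
50 11 z [228.6 255.8]
t 21.65 tcp [0.4608 0.1791 0.4092] rpy [-3.142 -0.    -0.   ] F [ 0.1  0.6 -3.1] w 0.0586
 -> offset [-0.  0.  0.] turn None
```

```bash
python3 -c "from station import *;print(job_done())"
```

```text
the job is handed in; nothing more can be done
None
```

The job is handed in at about 21.7 s. The piston is out of the sleeve, on its side and held still about 25 cm above the table, clear of the fixture.

**What I did**
- **Keeper:** I gripped its post and pulled it back against the stop, about 85 mm, with 10 N at the stop.
- **Lift:** I drew the piston straight up by its stem, with about 4 N on the wrist.
- **Turning:** The moves can't tilt the tool. I set the piston's foot on open table and tipped it onto its side while the stem pivoted in a light grip.
- **Regrip:** A trial lift by the stem alone seemed to sag by several degrees. I set it down again, gripped the body near its balance point at 40 N, and lifted it.

**Last checks**
- **Height and tilt:** The axis is about 0.25 m up and level to about 2–3°.
- **Steadiness:** The grip opening (58.6 mm) and the wrist load (about 3 N, the piston's weight) were steady over the last 0.6 s.
- **Scene:** In the last pictures the keeper is fully back, and the tools and other pistons I can see look where they started.

**What did not go cleanly**
- The first tipping try only slid and lifted the piston. Pressing harder, up to about 15 N, worked.
- The grip on the keeper post first read 24 mm against the stated 20 mm, then settled to about 22 mm.
- The wrist camera's depth was off by 2–3 mm, so I checked the final level with the side camera.

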